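Stand the toppled air cylinder up in its deep bin

ROBOT

A 7-joint arm with a two-finger parallel gripper is mounted at the origin on the work surface. World frame = base frame: x ahead of the robot, y to its left, z up, the work surface at z = 0. Lengths are in m, angles in degrees, forces in N, time in s.
With the tool pointing down it reaches from about 0.425 to 0.875 m from the base axis. Payload 4.7 kg.
Tool frame: the origin (TCP) lies midway between the tips of the shut fingers; the grasp point (between the pads) lies 19 mm behind it; y points along the fingers, x is the direction in which the jaws open and shut, and the axes are right-handed (so a half turn about y gives the same grasp; the last joint's range is limited). The gripper opens to 87 mm and grips with 3 to 60 N. Pads are 19 mm wide; open, the fingers measure 117 mm over their backs; the gripper's body (75 mm by 190 mm) begins 51 mm behind the grasp point.
Start: joints at [72.542, 18.392, -4.016, 83.108, 1.295, 78.541, -3.26], TCP at [0.204, -0.617, 0.223] pointing down, gripper open.
Joint ranges: [-163.93, 163.93], [-17.29, 119.83], [-79.2, 71.16], [3.27, 140.29], [-89.18, 269.18], [5.43, 117.66], [-154.24, 154.24]. Speed limits (degrees/s): [147.25, 147.25, 180, 180, 180, 180, 180].

INTERFACE

Orientations are given as [roll, pitch, yaw] about the fixed x, y, z axes, in that order (R = Rz(yaw) Ry(pitch) Rx(roll)).
In Python, from cell import env gives the robot as it stands.
- The arm moves only by the tool carry_out, never from a script. Its argument "targets" is a list of rows, each a list of 2 entries, a list of its own where there are three numbers: the shift along the tool's x, y, z in mm, then the turn, a rotation vector about the tool's x, y, z in degrees. A call has 1 to 12 rows; each row shifts and turns the commanded pose from where the row before left it, along the tool's axes as they then stand; what a row does not reach is not made up. A row lasts 1/10 s, in which the tool goes at most 50 mm and 8.59 degrees, less where a joint would pass 70% of its speed; a pose out of reach is approached as far as the arm can. A call with a gripper value outside its range is refused whole. "jaw" is the opening, from 0 (shut) to 1 (fully open), set as the call begins (left out, the last holds). The fingers move at their own pace and stop on an object; "squeeze" is the grip in N (left out, the last holds). Time passes only in rows, so rows that do not move let the fingers close. It gives the time, the measured TCP pose, the force and the opening at its end, in the units of the state.
- env.get_obs(): the state, without advancing time (a new reading comes with each control period).
- env.read_camera(name): name is "scene" or "top"; returns the picture (480x640x3 uint8, red, green, blue); there is no depth.
- env.get_calibration(name): a dict with "fx", "fy", "cx", "cy" (pixels), "D" ([k1, k2, p1, p2, k3] as OpenCV has them; the pictures are not rectified), "R" (3x3) and "t" (3): a world point X has camera coordinates R X + t. Camera axes: x right, y down, z forward; pixel columns grow to the right and rows downward; lengths in m; the calibration is good to about 2 mm. A picture is of the moment at which its call begins. get_calibration takes no time and is no camera call.
- env.sign_off(): hands the job in, once; it reports no verdict.
Trained networks look in the newest picture that a camera, given by its name, has taken for a name from the list of things; names that differ only in an ending like _2 or _b are one class to them, and where a whole thing is asked for, a point or a joint stands for the part that bears it (a point fixed in the world has none). Each returns a list of dicts, best first, with "p" (0 to 1); they miss things now and then, are a little off and sometimes report something else, mostly with a low value. They report only what shows in the picture. A call takes as long as a camera call.
- env.outline_of(camera, label): "mask" (480x640 bool, what is visible of it) and "xy" ([column, row] in pixels, amid what is visible of it).
The state is a dict: "time_s": time; "qpos": joint angles; "joint_velocities": joint speeds; "effort": joint torques, N m; "tool_pos": TCP position; "tool_rot": TCP orientation; "force": force on the tool from outside, world axes, zero at the start; "wrist_torque": the same for the moment, N m; "grip_width": finger opening in m.
Only numpy, scipy, OpenCV 4.12 (cv2) and the standard library are available. Lean on these libraries where they do the work, as an engineer would, in place of code of your own. Each camera call takes 0.05 s, during which the arm holds its last target.

TASK

Two spare press cylinders are kept in the deep black two-compartment bin; one has toppled and leans aslant across its compartment, with its steel head over the rim. Tip it upright inside its compartment, without lifting its foot out of the bin and keeping hold of it until it is upright with its foot down on the bin's floor, then let go so that it stands by itself on its flat foot. Leave the cylinder that already stands, and the things on the bench around the bin, as they are.

Things in the scene. Friction and masses are not known exactly. Their poses are not given: they have to be found in the camera images.
- fallen_mid (a point): Toppled air cylinder, 200 mm long, 0.4 to 0.65 kg, round: blue foot flange 58 mm in diameter, 14 mm thick, flat underside; aluminium barrel 32 mm in diameter (14 to 140 mm from the underside); bare steel head 26 mm in diameter (140 to 200 mm). Point on its axis, half-way (100 mm from the underside); z along the axis, foot to head.
- fallen_foot (a point): Centre of the underside of the toppled cylinder's foot; z along its axis towards the head. It starts leaning about 35 degrees from vertical towards the bin's +y wall: foot down in the angle of floor and -y wall, barrel on the rim of the +y wall about 125 mm from the underside, head free beyond it.
- standing_mid (a point): The other, identical cylinder, standing upright in the other compartment: point on its axis, 100 mm above the underside of its foot; z along the axis from foot to head. Leave it standing where it is.
- bin: Fixed black open bin, outside 248 (x) by 121 (y) by 116 mm high; walls and floor 6 mm thick. A wall at x = 0, as high as the others, makes two compartments, inside 115 (x) by 109 (y) mm, 110 mm deep, centred at x = -60.5 and +60.5, y = 0. Origin: centre of its underside, z up; inner floor 6 mm above it. Either compartment may hold the toppled one.
- can: White spray can, 52 mm in diameter, 170 mm high, standing on the bench; origin at the centre of its underside. Bystander.
- mouse: Black computer mouse, 105 x 60 x 32 mm, on the bench; origin at the centre of its underside. Bystander.
- keypad: Black number keypad, 130 x 90 x 20 mm, on the bench; origin at the centre of its underside. Bystander.

How it is judged:
By the outcome, as a careful person would: the job done as asked, in the order asked, and still so for the second after the job is handed in, with the robot touching nothing.
It also fails if it takes over 38 s, if anything falls off the work surface, if the arm or the gripper's body presses on something with over 40 N, if the wrist force passes 120 N, or if a joint passes its speed limit or range.

## Working session

There is one attempt and no reset: what is moved stays moved. The work goes in short steps, Python scripts to look and compute and a tool call to move; the robot and the scene stay as the last step left them, time stands still between calls to the robot, and variables do not carry over. Pictures are saved under pics/ and viewed, and the job is handed in when it is done.

Besides the shell and the picture viewer there is one more tool, called after "Request:" by a JSON object that holds its "fn" and its "kwargs". carry_out: Moves the arm, as the interface text tells. Its arguments: {"type":"object","properties":{"targets":{"type":"array","items":{"type":"array"}},"jaw":{"type":"number"},"squeeze":{"type":"number"}},"required":["targets"]}

```bash
mkdir -p pics; ls; python3 - <<'E'
from cell import env
import cv2
for n in("scene","top"):
    im=env.read_camera(n); cv2.imwrite(f"pics/{n}0.png",im[:,:,::-1]); print(n,env.get_calibration(n))
    for l in("fallen_mid","bin","standing_mid","can","mouse","keypad"):
        r=env.outline_of(n,l)
        print(l,[(round(a['p'],2),a['xy'],int(a['mask'].sum())) for a in r])
o=env.get_obs();print(o)
E
```

```text
pics
scene {'fx': 589.5512169599356, 'fy': 589.5512169599356, 'cx': 320.016305163901, 'cy': 243.41593690022103, 'D': array([-0.02983213,  0.        ,  0.        ,  0.        ,  0.        ]), 'R': array([[ 0.83770297,  0.54606183,  0.00837879],
       [ 0.38079104, -0.5730291 , -0.7256968 ],
       [-0.39147403,  0.61110893, -0.68796363]]), 't': array([-0.4344405 , -0.16019756,  1.54889586])}
fallen_mid [(0.61, [367.3, 223.2], 978), (0.6, [327.9, 255.5], 8140)]
bin [(0.76, [332.3, 256.5], 8061)]
standing_mid [(0.79, [302.9, 217.3], 766)]
can [(0.6, [423.4, 159.1], 1215)]
mouse [(0.81, [137.5, 354.2], 1551)]
keypad [(0.75, [265.8, 436.0], 3994)]
top {'fx': 462.6064341121081, 'fy': 462.6064341121081, 'cx': 326.1583154226111, 'cy': 229.87380465569026, 'D': array([0.01666965, 0.        , 0.        , 0.        , 0.        ]), 'R': array([[ 0.02126071, -0.99976644, -0.00387969],
       [-0.99793828, -0.02098647, -0.06065271],
       [ 0.06055713,  0.00516121, -0.99815139]]), 't': array([-0.02310037,  0.54528057,  1.25907203])}
fallen_mid [(0.89, [316.6, 204.8], 785)]
bin [(0.87, [325.9, 229
[... 178 characters left out ...]
6.3], 1609)]
{'time_s': 0.7, 'qpos': array([72.54155313, 18.38930701, -4.01585044, 83.10702955,  1.29425611,
       78.54330141, -3.26120318]), 'joint_velocities': array([-0.0016241 , -0.03880013, -0.03441906,  0.04132606, -0.10770529,
        0.08705143,  0.05986448]), 'effort': array([-1.99631756e-06, -4.90936124e+01, -4.02980084e-01, -3.12700617e+01,
       -6.37309346e-02,  3.35515081e-02,  4.11545921e-05]), 'tool_pos': array([ 0.20370883, -0.6172653 ,  0.22262075]), 'tool_rot': array([-9.00022270e+01, -5.45501694e-03, -7.17343563e+01]), 'force': array([0.85792965, 0.15822227, 0.00995554]), 'wrist_torque': array([-0.03404487,  0.00542096, -0.04597924]), 'grip_width': 0.08695916396028161}
```

```bash
python3 - <<'E'
import cv2
a=cv2.imread("pics/scene0.png")[120:400,200:480]; cv2.imwrite("pics/scene0c.png",cv2.resize(a,None,fx=2.1,fy=2.1,interpolation=cv2.INTER_CUBIC))
a=cv2.imread("pics/top0.png")[160:310,250:410]; cv2.imwrite("pics/top0c.png",cv2.resize(a,None,fx=3.9,fy=3.9,interpolation=cv2.INTER_CUBIC))
E
```

```text
(no output)
```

View pics/scene0.png

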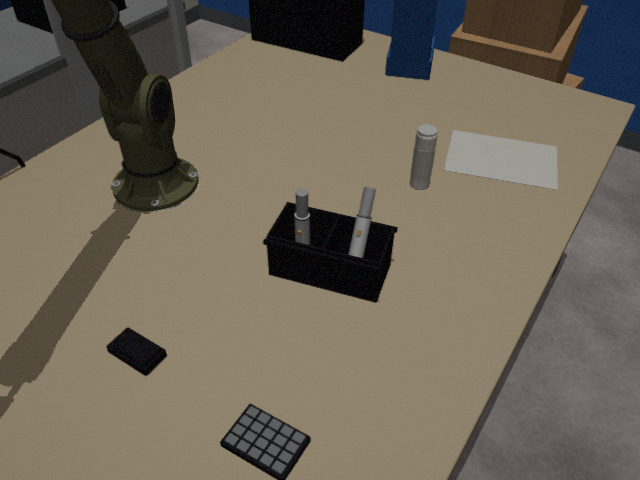

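View pics/top0.png

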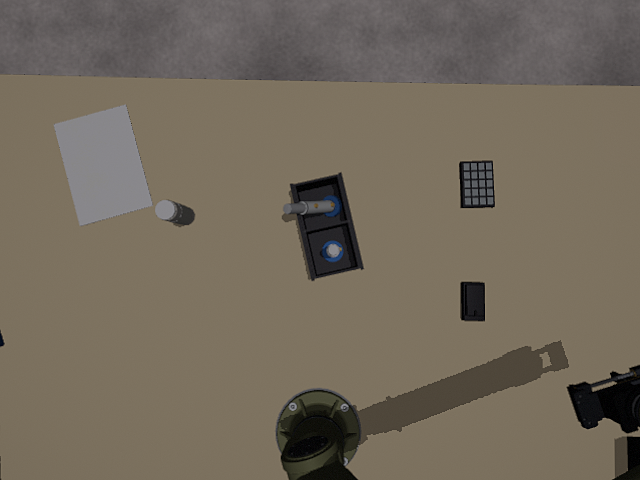

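```bash
sleep 0
```

```text
(no output)
```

View pics/top0c.png

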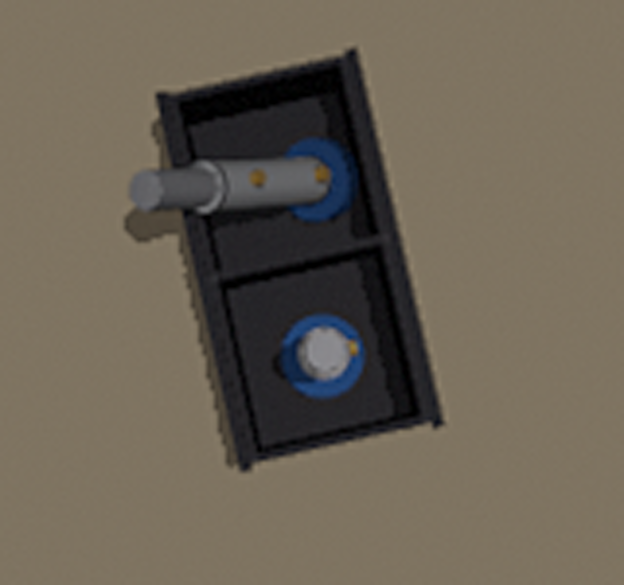

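View pics/scene0c.png

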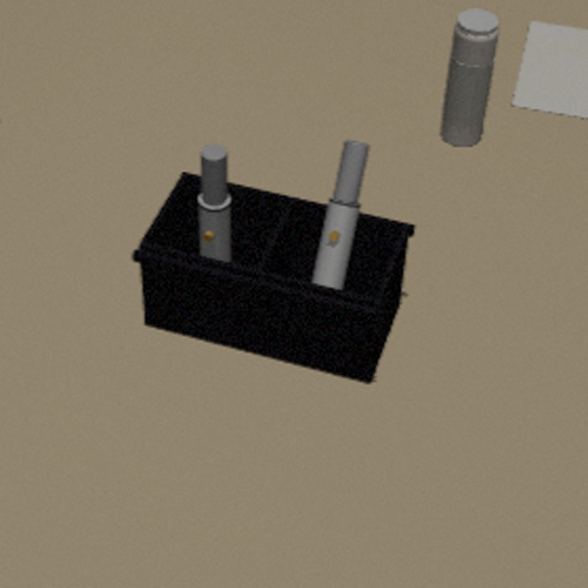

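Top view: the toppled cylinder is in the far compartment, with its head at about (288,209) and its foot at about (332,206). The standing one is at (335,246). In the scene view the toppled head is at about (370,189). I'll fit both poses next.

```bash
cat > h.py <<'E'
import numpy as np, cv2
from scipy.optimize import least_squares
from scipy.spatial.transform import Rotation as Rn
from cell import env
C={n:env.get_calibration(n) for n in("scene","top")}
def proj(n,X):
    c=C[n];K=np.array([[c['fx'],0,c['cx']],[0,c['fy'],c['cy']],[0,0,1]])
    return cv2.projectPoints(np.atleast_2d(X).astype(float),cv2.Rodrigues(c['R'])[0],c['t'],K,c['D'])[0][:,0]
def frame(d):
    d=d/np.linalg.norm(d);u=np.cross(d,[1,0,0]);u/=np.linalg.norm(u);return u,np.cross(d,u),d
PROF=[(0,.029),(.014,.029),(.014,.016),(.14,.016),(.14,.013),(.2,.013)]
def sil(n,foot,d,lo=0,hi=.2):
    m=np.zeros((480*4,640*4),np.uint8);u,v,d=frame(d);a=np.linspace(0,2*np.pi,40,endpoint=False)
    ring=np.cos(a)[:,None]*u+np.sin(a)[:,None]*v
    for (s0,r0),(s1,r1) in zip(PROF[::2],PROF[1::2]):
        s0=max(s0,lo);s1=min(s1,hi)
        if s1<=s0: continue
        P=np.vstack([foot+d*s0+ring*r0,foot+d*s1+ring*r1])
        h=cv2.convexHull(((proj(n,P)+.5)*4).astype(np.float32));cv2.fillConvexPoly(m,h.round().astype(np.int32),255)
    return m
def bin_pts(p):
    x,y,w=p;R=Rn.from_euler('z',w).as_matrix()
    return lambda L:(R@np.atleast_2d(L).T).T+[x,y,0]
E
cat > fit.py <<'E'
from h import *
b0=np.array([[291,184.9],[341,173.3],[362.3,269],[312.3,279.7]])
L=np.array([[.124,.0605,.116],[.124,-.0605,.116],[-.124,-.0605,.116],[-.124,.0605,.116]])
r=least_squares(lambda p:(proj("top",bin_pts(p)(L))-b0).ravel(),[.5,0,.2])
print("bin",r.x[:2],np.degrees(r.x[2]),r.fun.round(1))
B=r.x;Rb=Rn.from_euler('z',B[2]).as_matrix()
obs=[("top",.2,(287.7,208.7)),("top",.14,(303.1,207.9)),("top",.014,(332,206.2)),("scene",.2,(370,189.5)),("scene",.14,(363.3,217.1))]
def f(q):
    foot=q[:3];a,bb=q[3],q[4];d=np.array([np.sin(a)*np.cos(bb),np.sin(a)*np.sin(bb),np.cos(a)])
    e=[proj(n,foot+d*s)[0]-p for n,s,p in obs]
    # scene lower axis: perpendicular only
    A=proj("scene",np.array([foot+d*.03,foot+d*.14]));t=A[1]-A[0];t/=np.linalg.norm(t);w=np.array([357.1,256.7])-A[0]
    return np.append(np.ravel(e),t[0]*w[1]-t[1]*w[0])
r=least_squares(f,[B[0]+.05,B[1]-.03,.02,.6,1.7]);q=r.x
d=np.array([np.sin(q[3])*np.cos(q[4]),np.sin(q[3])*np.sin(q[4]),np.cos(q[3])])
print("foot",q[:3],"lean",np.degrees(q[3]),"az",np.degrees(q[4]),"d",d,r.fun.round(1))
lf=Rb.T@(q[:3]-[B[0],B[1],0]);ld=Rb.T@d;print("bin frame foot",lf,"d",ld,"at125",lf+ld*.125,"head",lf+ld*.2)
np.savez("fit.npz",B=B,foot=q[:3],d=d)
for n in("scene","top"):
    im=env.read_camera(n)[:,:,::-1].copy();im=cv2.resize(im,None,fx=4,fy=4,interpolation=cv2.INTER_CUBIC)
    cs,_=cv2.findContours(sil(n,q[:3],d),cv2.RETR_EXTERNAL,cv2.CHAIN_APPROX_NONE);cv2.drawContours(im,cs,-1,(0,0,255),1)
    for z in (.116,.0):
        P=L.copy();P[:,2]=z;cv2.polylines(im,[((proj(n,bin_pts(B)(P))+.5)*4).round().astype(np.int32)],True,(0,255,0),1)
    s=im[640:1240,1000:1640] if n=="top" else im[660:1260,1000:1640]
    cv2.imwrite(f"pics/fit_{n}.png",s)
E
python3 fit.py
```

```text
bin [ 0.54840283 -0.01300167] 13.79220639423841 [ 1.9 -0.5 -1.9  0.8 -1.7 -0.   1.6 -0.2]
foot [ 0.61645618 -0.0317449   0.01692081] lean 36.295186998730266 az 104.55921059574857 d [-0.14880347  0.57293715  0.80597801] [-0.5 -0.7 -0.5 -1.  -0.9 -1.5 -1.   0.3 -0.1  0.4  2.1]
bin frame foot [ 0.06162273 -0.03442681  0.01692081] d [-0.00792399  0.59189244  0.80597801] at125 [0.06063223 0.03955974 0.11766806] head [0.06003793 0.08395168 0.17811641]
```

View pics/fit_top.png

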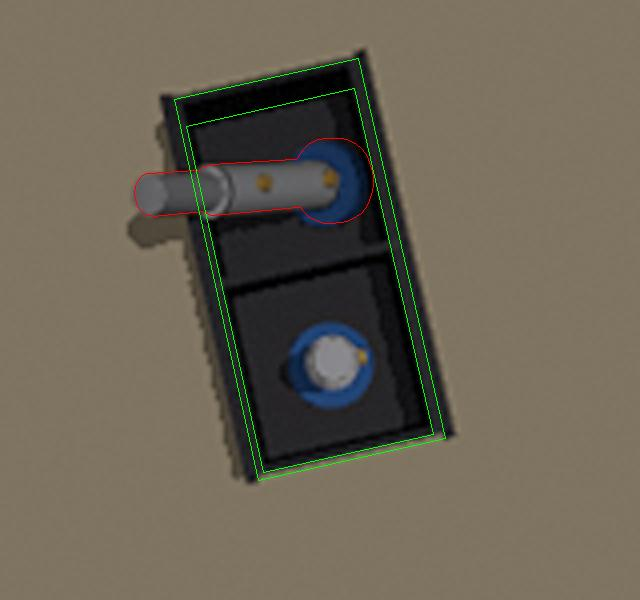

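View pics/fit_scene.png

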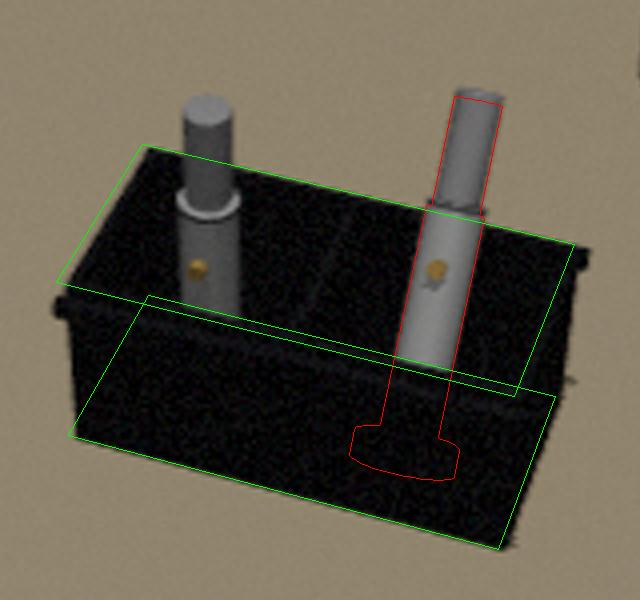

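```bash
python3 - <<'E'
s=open('fit.py').read()
s=s.replace("t[0]*w[1]-t[1]*w[0])","t[0]*w[1]-t[1]*w[0]).tolist()+[(np.degrees(q[3])-35)/1.0,(q[2]-.006-.029*np.sin(q[3]))/.001]")
s=s.replace("return np.append(","return np.append(",1)
s=s.replace('("top",.014,(332,206.2))','("top",.014,(330.7,206.2))').replace('("scene",.2,(370,189.5))','("scene",.2,(370.2,188.8))')
# joint bin fit: rim centred + scene bottom corners
s=s.replace("r=least_squares(lambda p:(proj(\"top\",bin_pts(p)(L))-b0).ravel(),[.5,0,.2])",
"L0=L[1:].copy();L0[:,2]=0\nb1=np.array([[498,548],[70,435]])/4+[249.5,164.5]\nr=least_squares(lambda p:np.append((proj('top',bin_pts(p)(L))-b0).ravel(),(proj('scene',bin_pts(p)(L0[:2]))-b1).ravel()),[.5,0,.2])")
open('fit.py','w').write(s)
E
python3 fit.py
```

```text
bin [ 0.54854753 -0.01283587] 13.82640159549755 [ 1.9 -0.6 -2.   0.8 -1.7 -0.1  1.6 -0.3  0.   0.1 -0.3 -0.1]
foot [ 0.61685002 -0.03117128  0.02172743] lean 35.504773650838025 az 104.76532173900803 d [-0.14801556  0.56159247  0.81406713] [-0.1 -1.2 -0.2 -1.5  0.3 -1.9 -1.1 -0.9  0.1 -1.4  2.2  0.5 -1.1]
bin frame foot [ 0.06194157 -0.03412712  0.02172743] d [-0.00951681  0.5806928   0.81406713] at125 [0.06075196 0.03845948 0.12348583] head [0.0600382  0.08201144 0.18454086]
```

View pics/fit_top.png

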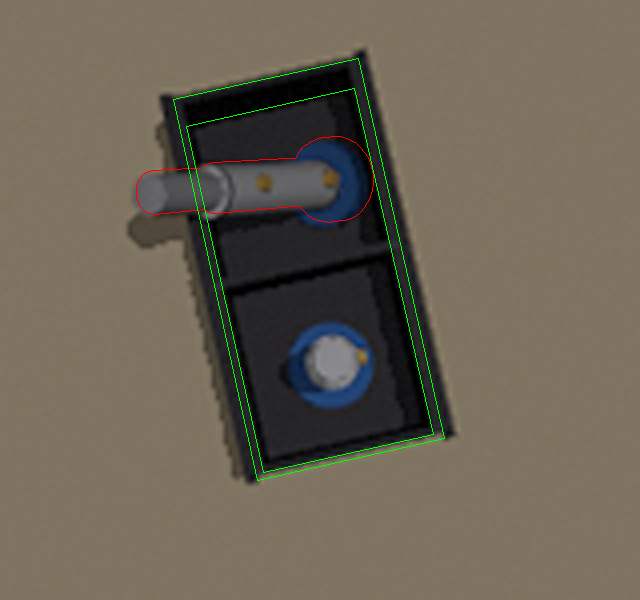

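View pics/fit_scene.png

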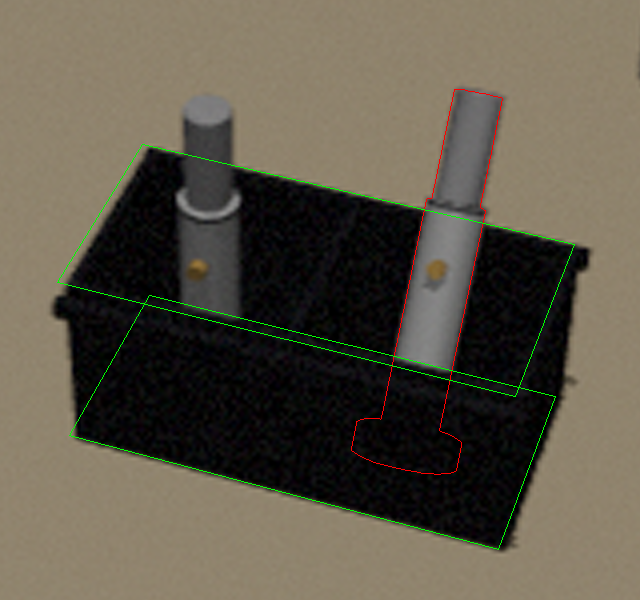

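```bash
cat > plan.py <<'E'
from h import *
f=np.load("fit.npz");B=f['B'];Rb=Rn.from_euler('z',B[2]).as_matrix();O=np.array([B[0],B[1],0])
def tool(footb,lean,s,axx=0.):
    "bin-frame foot centre, lean deg -> TCP pose at distance s along axis"
    a=np.radians(lean);d=np.array([axx,np.sin(a),np.cos(a)]);d/=np.linalg.norm(d)
    x=np.array([1,0,0])-d*d[0];x/=np.linalg.norm(x);y=-d
    return O+Rb@(np.array(footb)+d*s),Rb@np.column_stack([x,y,np.cross(x,y)])
def cur():
    o=env.get_obs();return np.array(o['tool_pos']),Rn.from_euler('xyz',o['tool_rot'],degrees=True).as_matrix()
def rel(p,R,p2,R2):
    return (R.T@(p2-p))*1000,Rn.from_matrix(R.T@R2).as_rotvec(degrees=True)
def run(p,R,rows):
    for s,t in rows: p=p+R@np.array(s)/1000;R=R@Rn.from_rotvec(t,degrees=True).as_matrix()
    return p,R
E
python3 - <<'E'
from plan import *
T=tool((.0605,-.0325,.0222),35.2,.250);G=tool((.0605,-.0325,.0222),35.2,.150)
print("pre",T[0],"rad",np.hypot(*T[0][:2]),"az",np.degrees(np.arctan2(T[0][1],T[0][0])),"grasp",G[0])
p,R=cur()
p,R=run(p,R,[([0,-50,0],[0,0,0])]*3)
p,R=run(p,R,[([-2,0,45],[0,-4,0])]*19)
print(p,R.round(2),[x.round(1) for x in rel(p,R,*T)])
E
```

```text
pre [0.58062229 0.10999663 0.22648622] rad 0.5909496641019405 az 10.727333950268793 grasp [0.59439793 0.05402366 0.14477173]
[0.6386973  0.04771855 0.37252995] [[ 1.   -0.   -0.07]
 [ 0.07 -0.    1.  ]
 [-0.   -1.   -0.  ]] [array([-53.3, 146. ,  66.4]), array([-35.1,  -9.3,  -2.9])]
```

Request:
{"fn": "carry_out", "kwargs": {"targets": [[[0, -50, 0], [0, 0, 0]], [[0, -50, 0], [0, 0, 0]], [[0, -50, 0], [0, 0, 0]], [[-2, 0, 30], [0, -3, 0]], [[-2, 0, 45], [0, -4, 0]], [[-2, 0, 45], [0, -4, 0]], [[-2, 0, 45], [0, -4, 0]], [[-2, 0, 45], [0, -4, 0]], [[-2, 0, 45], [0, -4, 0]], [[-2, 0, 45], [0, -4, 0]], [[-2, 0, 45], [0, -4, 0]], [[-2, 0, 45], [0, -4, 0]]], "jaw": 1}}

```text
time_s: 2.1
tool_pos: [0.5138, -0.3865, 0.3724]
tool_rot: [-90.0, -0.0, -36.6]
force: [0.1, -0.5, -0.4]
grip_width: 0.0871
```

Request:
{"fn": "carry_out", "kwargs": {"targets": [[[-2, 0, 45], [0, -4, 0]], [[-2, 0, 45], [0, -4, 0]], [[-2, 0, 45], [0, -4, 0]], [[-2, 0, 45], [0, -4, 0]], [[-2, 0, 45], [0, -4, 0]], [[-2, 0, 45], [0, -4, 0]], [[-2, 0, 45], [0, -4, 0]], [[-2, 0, 45], [0, -4, 0]], [[-2, 0, 45], [0, -4, 0]], [[-2, 0, 45], [0, -4, 0]], [[0, 0, 15], [0, -2, 0]], [[0, 0, 0], [0, 0, 0]]]}}

```text
time_s: 3.3
tool_pos: [0.6343, 0.0548, 0.3728]
tool_rot: [-89.9, -0.0, 5.6]
force: [0.5, -0.8, 0.0]
grip_width: 0.0869
```

```bash
python3 - <<'E'
from plan import *
p,R=cur();print(env.get_obs()['qpos'].round(1),p)
for s in(.25,.2,.15):
  T=tool((.0605,-.0325,.0222),35.2,s,-.006);print(s,[x.round(1) for x in rel(p,R,*T)])
E
```

```text
[ 19.3  18.8 -36.6  68.8  11.1  95.7  -9.1] [0.63425662 0.05484386 0.37282682]
0.25 [array([-49.5, 146.4,  59.8]), array([-35.2,  -8.1,  -2.8])]
0.2 [array([-45.1, 187.2,  31.2]), array([-35.2,  -8.1,  -2.8])]
0.15 [array([-40.7, 228. ,   2.7]), array([-35.2,  -8.1,  -2.8])]
```

Request:
{"fn": "carry_out", "kwargs": {"targets": [[[-8, 0, 10], [-5, -1.2, -0.4]], [[-8, 0, 10], [-5, -1.2, -0.4]], [[-8, 0, 10], [-5, -1.2, -0.4]], [[-8, 0, 10], [-5, -1.2, -0.4]], [[-8, 0, 10], [-5, -1.2, -0.4]], [[-8, 0, 10], [-5, -1.2, -0.4]], [[0, 0, 0], [-5, -1, -0.4]], [[0, 0, 0], [0, 0, 0]]]}}

```text
time_s: 4.1
tool_pos: [0.5785, 0.102, 0.3575]
tool_rot: [-125.1, -0.1, 13.9]
force: [-0.1, -0.2, -0.4]
grip_width: 0.0875
```

```bash
python3 - <<'E'
from plan import *
p,R=cur();print(env.get_obs()['qpos'].round(1),p)
for s in(.25,.2,.15):
  T=tool((.0605,-.0325,.0222),35.2,s,-.006);print(s,[x.round(1) for x in rel(p,R,*T)])
E
```

```text
[ -1.3  15.9 -39.   81.9  41.7 100.9 -24.2] [0.57847221 0.10198098 0.35753569]
0.25 [array([  2.4, 103. ,  81.4]), array([-0.1,  0.1, -0.2])]
0.2 [array([  2.6, 153. ,  81.3]), array([-0.1,  0.1, -0.2])]
0.15 [array([  2.8, 203. ,  81.3]), array([-0.1,  0.1, -0.2])]
```

Request:
{"fn": "carry_out", "kwargs": {"targets": [[[1, 0, 40], [0, 0, 0]], [[1, 0, 41], [0, 0, 0]], [[0, 30, 0], [0, 0, 0]], [[0, 40, 0], [0, 0, 0]], [[0, 30, 0], [0, 0, 0]], [[0, 0, 0], [0, 0, 0]]]}}

```text
time_s: 4.7
tool_pos: [0.5797, 0.1032, 0.228]
tool_rot: [-125.2, 0.1, 13.2]
force: [-0.5, -0.2, 0.4]
grip_width: 0.0869
```

```bash
python3 - <<'E'
from plan import *
p,R=cur();print(env.get_obs()['qpos'].round(1),p)
for s in(.25,.15):
  T=tool((.0605,-.0325,.0222),35.2,s,-.006);print(s,[x.round(1) for x in rel(p,R,*T)])
for n,(r,c) in(("top",(120,220)),("scene",(80,260))):
    im=env.read_camera(n)[:,:,::-1]; im=im[r:r+190,c:c+200]
    im=cv2.resize(im,None,fx=3,fy=3,interpolation=cv2.INTER_CUBIC)
    for s in(0,.019):
        q=((proj(n,p-s*R[:,1])[0]+.5-[c,r])*3).astype(int);cv2.circle(im,q.tolist(),3,(0,255,0),-1)
    cv2.imwrite(f"pics/pre_{n}.png",im)
E
```

```text
[ -1.7  20.5 -38.4  91.9  43.4  91.1 -33.7] [0.57974724 0.10317262 0.22802993]
0.25 [array([ 0.9, -2.4,  6.1]), array([ 0. , -0.5, -0.8])]
0.15 [array([ 2.2, 97.5,  6.2]), array([ 0. , -0.5, -0.8])]
```

View pics/pre_top.png

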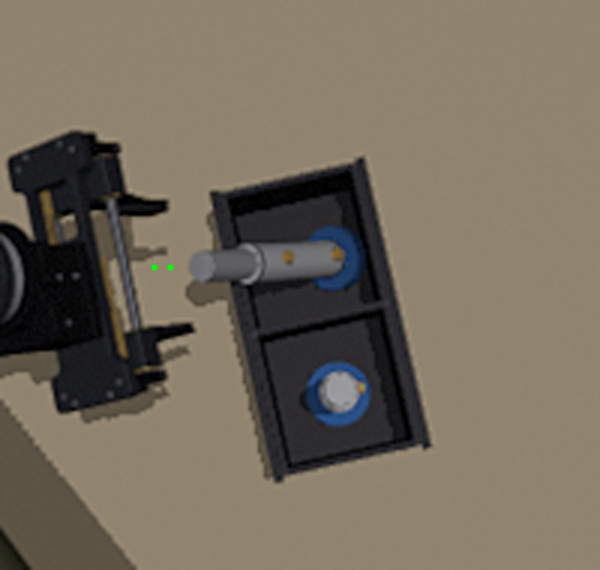

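View pics/pre_scene.png

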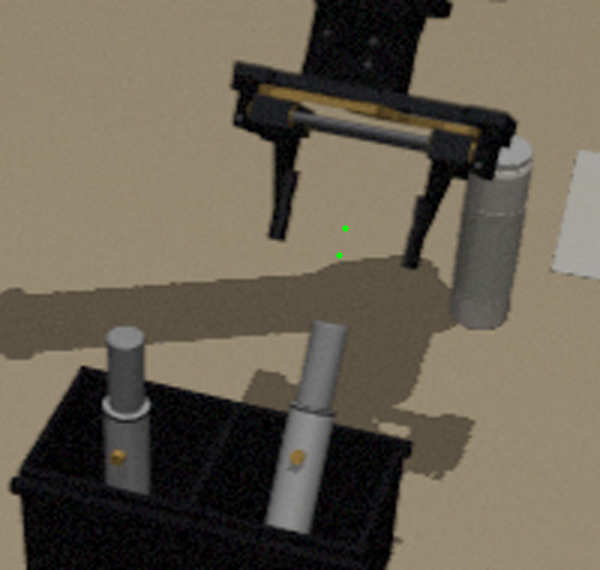

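Request:
{"fn": "carry_out", "kwargs": {"targets": [[[1, 0, 3], [0, -0.2, -0.4]], [[1, 0, 3], [0, -0.2, -0.4]], [[0, 15, 0], [0, 0, 0]], [[0, 20, 0], [0, 0, 0]], [[0, 20, 0], [0, 0, 0]], [[0, 20, 0], [0, 0, 0]], [[0, 15, 0], [0, 0, 0]], [[0, 5, 0], [0, 0, 0]], [[0, 0, 0], [0, 0, 0]]]}}

```text
time_s: 5.7
tool_pos: [0.5948, 0.0627, 0.1491]
tool_rot: [-125.1, -0.6, 14.6]
force: [0.1, 1.0, 0.2]
grip_width: 0.0873
```

```bash
cat > look.py <<'E'
from plan import *
import sys
p,R=cur();o=env.get_obs();print(o['time_s'],o['qpos'].round(1),p.round(4),o['force'].round(1),o['grip_width'])
l=Rb.T@(p-O);print("bin-frame TCP",l.round(4),"approach",(Rb.T@R[:,1]).round(3))
T=tool((.0605,-.0325,.0222),35.2,.15,-.006);print([x.round(1) for x in rel(p,R,*T)])
for n,(r,c) in(("top",(150,250)),("scene",(130,280))):
    im=env.read_camera(n)[:,:,::-1]; im=im[r:r+140,c:c+150]
    im=cv2.resize(im,None,fx=4,fy=4,interpolation=cv2.INTER_CUBIC)
    for s in(0,.019):
        q=((proj(n,p-s*R[:,1])[0]+.5-[c,r])*4).astype(int);cv2.circle(im,q.tolist(),3,(0,255,0),-1)
    cv2.imwrite(f"pics/{sys.argv[1]}_{n}.png",im)
E
python3 look.py g1
```

```text
5.7 [  1.2  22.7 -36.6  98.6  46.8  81.4 -35.5] [0.5948 0.0627 0.1491] [0.1 1.  0.2] 0.0873324882284539
bin-frame TCP [0.0629 0.0623 0.1491] approach [ 0.016 -0.575 -0.818]
[array([-3.5,  8.3, -4.3]), array([-0.1,  0.3,  0.6])]
```

View pics/g1_top.png

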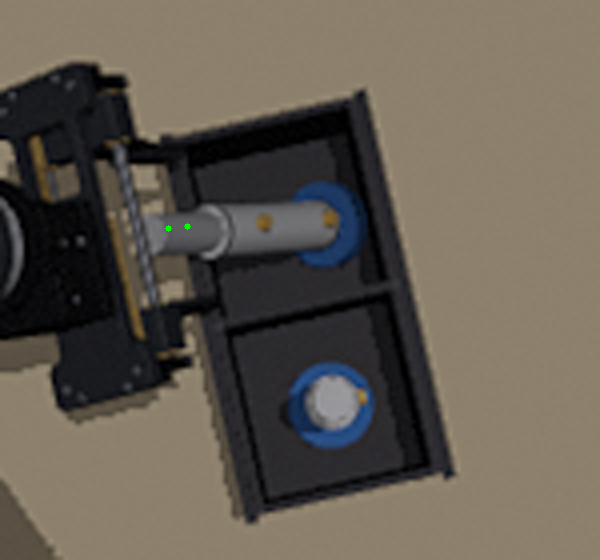

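View pics/g1_scene.png

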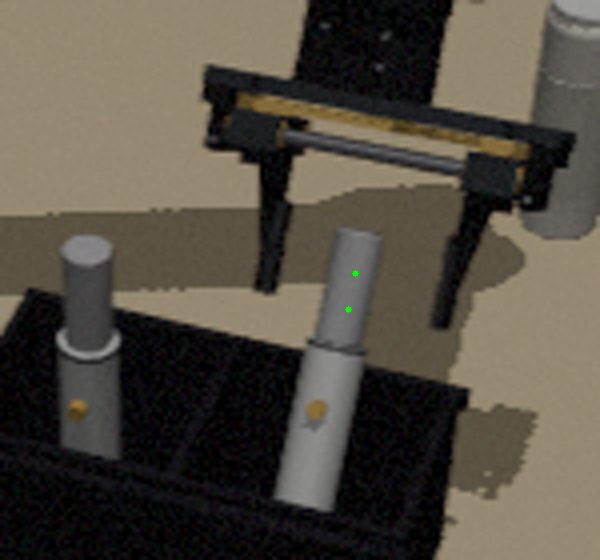

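Request:
{"fn": "carry_out", "kwargs": {"targets": [[[-1, 4, -2], [0, 0, 0]], [[-2, 4, -2], [0, 0, 0]], [[0, 0, 0], [0, 0, 0]], [[0, 0, 0], [0, 0, 0]]]}}

```text
time_s: 6.2
tool_pos: [0.5941, 0.0546, 0.1455]
tool_rot: [-125.1, -0.7, 14.6]
force: [-0.2, -0.6, 0.8]
grip_width: 0.087
```

```bash
python3 look.py g2
```

```text
6.2 [  1.9  22.4 -36.5  99.5  47.   80.5 -35.3] [0.5941 0.0546 0.1455] [-0.2 -0.6  0.8] 0.08699850318325983
bin-frame TCP [0.0603 0.0546 0.1455] approach [ 0.017 -0.575 -0.818]
[array([-0.8,  1. , -0.1]), array([-0.1,  0.2,  0.6])]
```

View pics/g2_scene.png

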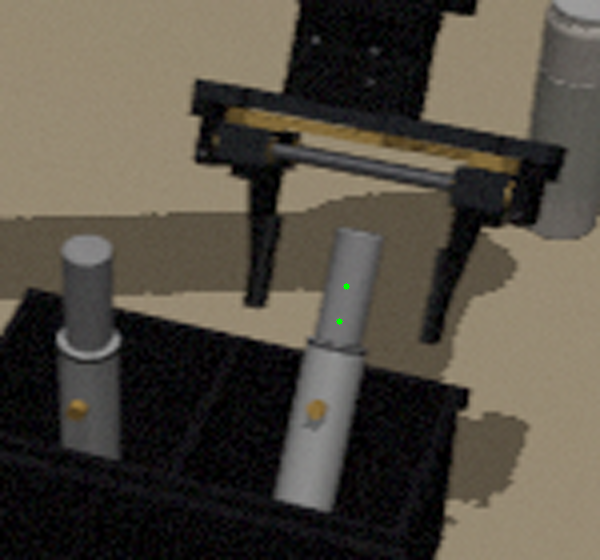

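Request:
{"fn": "carry_out", "kwargs": {"targets": [[[0, 0, 0], [0, 0, 0]], [[0, 0, 0], [0, 0, 0]], [[0, 0, 0], [0, 0, 0]], [[0, 0, 0], [0, 0, 0]], [[0, 0, 0], [0, 0, 0]], [[0, 0, 0], [0, 0, 0]], [[0, 0, 0], [0, 0, 0]], [[0, 0, 0], [0, 0, 0]]], "jaw": 0, "squeeze": 50}}

```text
time_s: 7.1
tool_pos: [0.5941, 0.0548, 0.1454]
tool_rot: [-125.1, -0.7, 14.6]
force: [0.0, -0.5, 0.6]
grip_width: 0.0308
```

```bash
python3 look.py g3
```

```text
7.1 [  1.9  22.4 -36.5  99.4  47.   80.5 -35.3] [0.5941 0.0548 0.1454] [ 0.  -0.5  0.6] 0.030785231908057566
bin-frame TCP [0.0604 0.0548 0.1454] approach [ 0.017 -0.575 -0.818]
[array([-0.8,  1. , -0.3]), array([-0.1,  0.3,  0.6])]
```

View pics/g3_scene.png

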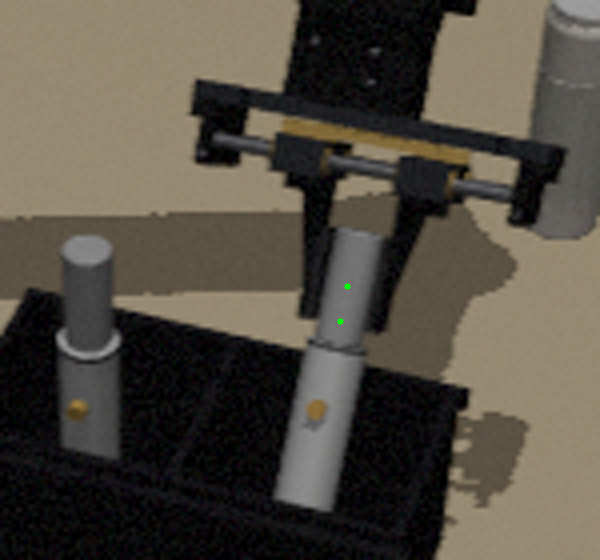

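View pics/g3_top.png

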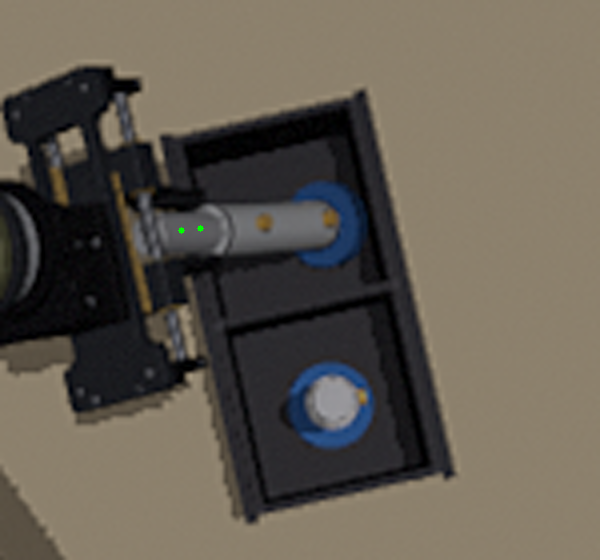

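Request:
{"fn": "carry_out", "kwargs": {"targets": [[[0, 0, 0], [0, 0, 0]], [[0, 0, 0], [0, 0, 0]], [[0, 0, 0], [0, 0, 0]], [[0, 0, 0], [0, 0, 0]]]}}

```text
time_s: 7.6
tool_pos: [0.5944, 0.0548, 0.1455]
tool_rot: [-125.1, -0.7, 14.6]
force: [1.6, -0.4, -0.7]
grip_width: 0.0254
```

```bash
python3 - <<'E'
from plan import *
# bin-frame path with foot: start lean35.2
p,R=cur()
s=.149
P=[((.0605,-.0325,.0222),35.2),((.0605,-.030,.030),33),((.0605,0,.016),0),]
for a,l in P:
    print(a,l,[x.round(1) for x in rel(p,R,*tool(a,l,s))])
E
```

```text
(0.0605, -0.0325, 0.0222) 35.2 [array([-0.2,  2. , -0.2]), array([-0.1,  0.2,  1. ])]
(0.0605, -0.03, 0.03) 33 [array([-0.1, -5.7, -8.4]), array([2.1, 0.3, 1. ])]
(0.0605, 0, 0.016) 0 [array([ -0.7,  15.5, -56. ]), array([35.1,  0.5,  0.9])]
```

```bash
python3 - <<'E'
from plan import *
p,R=cur();s=.149
q=(p,R)
T0=tool((.0605,-.0325,.0222),35.2,s)
off=p-T0[0]
way=[(35.2,-.0325,.002),(35.2,-.0325,.005)]+[(35.2*(1-k/20),-.0325*(1-k/20),.007) for k in range(1,21)]
rows=[]
for l,y,c in way:
    t=tool((.0605,y,.006+c+.029*np.sin(np.radians(l))),l,s)
    a,b=rel(*q,*t); 
    if len(rows)<1: a=np.array([0,-1.5,-1.]) ; b=b*0
    a=(a*2).round()/2;b=b.round(1); rows.append([a.tolist(),b.tolist()]); q=run(*q,[(a,b)])
for r in rows: print(r)
print([x.round(2) for x in rel(*q,*t)])
E
```

```text
[[0.0, -1.5, -1.0], [-0.0, 0.0, 0.0]]
[[-0.0, -1.0, -2.5], [-0.1, 0.2, 1.0]]
[[-0.0, -2.0, -4.0], [1.7, 0.0, 0.0]]
[[-0.0, -0.0, -2.5], [1.8, 0.0, 0.0]]
[[-0.0, -0.0, -3.0], [1.8, 0.0, 0.0]]
[[-0.0, -0.5, -3.0], [1.7, 0.0, 0.0]]
[[-0.0, 0.0, -2.5], [1.8, 0.0, 0.0]]
[[-0.0, 0.5, -3.0], [1.7, 0.0, 0.0]]
[[-0.0, -0.0, -2.5], [1.8, 0.0, 0.0]]
[[-0.0, 0.0, -3.0], [1.8, 0.0, 0.0]]
[[-0.0, 0.5, -2.5], [1.7, 0.0, 0.0]]
[[-0.0, 0.0, -3.0], [1.8, 0.0, 0.0]]
[[-0.0, 0.5, -2.5], [1.7, 0.0, 0.0]]
[[-0.0, 0.5, -3.0], [1.8, 0.0, 0.0]]
[[-0.0, 0.5, -2.5], [1.8, 0.0, 0.0]]
[[-0.0, 0.5, -3.0], [1.7, 0.0, 0.0]]
[[-0.0, 1.0, -3.0], [1.8, 0.0, 0.0]]
[[-0.0, 0.5, -2.5], [1.7, 0.0, 0.0]]
[[-0.0, 0.5, -3.0], [1.8, 0.0, 0.0]]
[[-0.0, 1.0, -3.0], [1.8, 0.0, 0.0]]
[[-0.0, 1.0, -3.0], [1.7, 0.0, 0.0]]
[[-0.0, 1.0, -2.5], [1.8, 0.0, -0.0]]
[array([-0.2 , -0.2 , -0.19]), array([-0.02,  0.05, -0.  ])]
```

Request:
{"fn": "carry_out", "kwargs": {"targets": [[[0, -1.5, -1], [0, 0, 0]], [[0, -1.5, -2], [0, 0, 0.2]], [[0, -2, -3.5], [1.7, 0, 0.2]], [[0, -0.5, -3], [1.8, 0, 0.2]], [[0, 0, -3], [1.8, 0, 0.2]], [[0, 0, -3], [1.8, 0, 0.2]], [[0, 0, -2.5], [1.8, 0, 0]], [[0, 0, -3], [1.7, 0, 0]], [[0, 0, -2.5], [1.8, 0, 0]], [[0, 0, -3], [1.8, 0, 0]], [[0, 0, 0], [0, 0, 0]], [[0, 0, 0], [0, 0, 0]]]}}

```text
time_s: 8.8
tool_pos: [0.5982, 0.0354, 0.1625]
tool_rot: [-110.9, 0.3, 14.0]
force: [0.2, 0.3, -4.3]
grip_width: 0.0252
```

```bash
python3 look.py t1
```

```text
8.8 [ 13.2  18.3 -37.9  96.9  32.9  75.3 -20.1] [0.5982 0.0354 0.1625] [ 0.2  0.3 -4.3] 0.02524073697376347
bin-frame TCP [0.0598 0.035  0.1625] approach [-0.003 -0.357 -0.934]
[array([-0. ,  9.8, 24.1]), array([-14.3,   0.3,  -0.5])]
```

View pics/t1_scene.png

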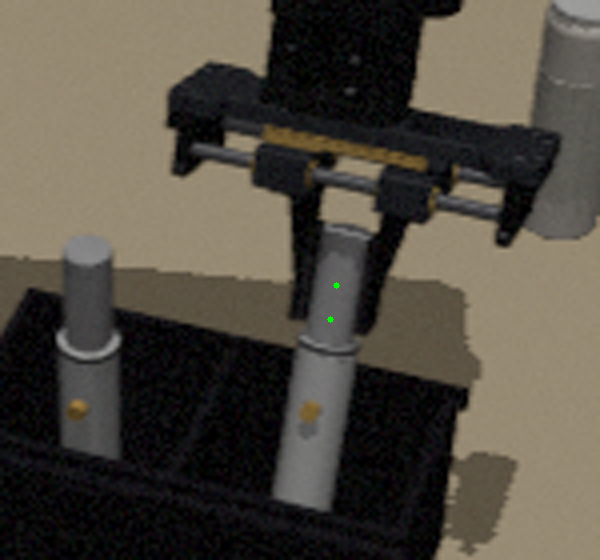

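View pics/t1_top.png

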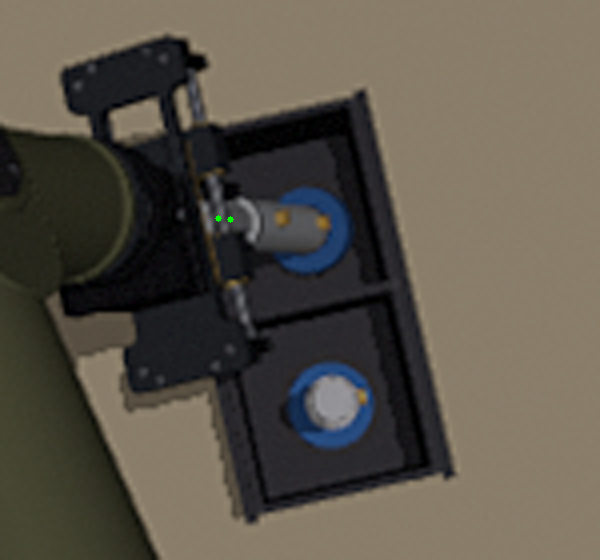

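```bash
python3 - <<'E'
from plan import *
p,R=cur();s=.149;q=(p,R)
l0=20.9;y0=.035-.149*.357
for k in range(1,13):
    l=l0*(1-k/12);y=y0*(1-k/12)
    t=tool((.0603,y,.013+.029*np.sin(np.radians(l))),l,s)
    a,b=rel(*q,*t);a=(a*2).round()/2;b=b.round(1);print([a.tolist(),b.tolist()]);q=run(*q,[(a,b)])
E
```

```text
[[0.0, 0.5, -3.5], [1.7, 0.4, -0.1]]
[[0.0, 0.5, -3.0], [1.8, -0.0, -0.0]]
[[0.0, 0.5, -3.0], [1.7, -0.0, -0.0]]
[[0.0, 0.5, -2.5], [1.7, -0.0, -0.0]]
[[0.0, 0.5, -3.0], [1.8, -0.0, -0.0]]
[[0.0, 0.5, -3.0], [1.7, -0.0, -0.0]]
[[0.5, 0.5, -3.0], [1.8, -0.0, -0.0]]
[[-0.0, 1.0, -2.5], [1.7, -0.0, -0.0]]
[[-0.0, 0.5, -3.0], [1.7, -0.0, -0.0]]
[[-0.0, 1.0, -3.0], [1.8, -0.0, -0.0]]
[[-0.0, 0.5, -3.0], [1.7, -0.0, -0.0]]
[[-0.0, 1.0, -3.0], [1.8, -0.0, -0.0]]
```

Request:
{"fn": "carry_out", "kwargs": {"targets": [[[0, 0.5, -3], [1.7, 0.2, 0]], [[0, 0.5, -3], [1.8, 0, 0]], [[0, 0.5, -3], [1.7, 0, 0]], [[0, 0.5, -3], [1.7, 0, 0]], [[0, 0.5, -3], [1.8, 0, 0]], [[0, 0.5, -3], [1.7, 0, 0]], [[0, 0.5, -3], [1.8, 0, 0]], [[0, 0.5, -3], [1.7, 0, 0]], [[0, 0.5, -3], [1.7, 0, 0]], [[0, 0.5, -3], [1.8, 0, 0]], [[0, 0.5, -3], [1.7, 0, 0]], [[0, 0.5, -3], [1.8, 0, 0]]]}}

```text
time_s: 10.1
tool_pos: [0.6076, -0.0002, 0.1643]
tool_rot: [-89.9, 0.1, 13.9]
force: [-0.8, 0.6, -4.8]
grip_width: 0.0254
```

Request:
{"fn": "carry_out", "kwargs": {"targets": [[[0, 0, 0], [0, 0, 0]], [[0, 0, 0], [0, 0, 0]], [[0, 0, 0], [0, 0, 0]]]}}

```text
time_s: 10.4
tool_pos: [0.6074, 0.0012, 0.1643]
tool_rot: [-90.0, 0.1, 14.0]
force: [0.1, 0.7, -5.0]
grip_width: 0.0253
```

```bash
python3 look.py t2
```

```text
10.4 [ 29.1  19.4 -38.8  92.7  12.6  72.5   2. ] [0.6074 0.0012 0.1643] [ 0.1  0.7 -5. ] 0.02529779438253929
bin-frame TCP [ 0.0605 -0.0004  0.1643] approach [-0.002  0.    -1.   ]
[array([-0.8, 19.5, 54.4]), array([-35.2,   0.1,  -0.4])]
```

View pics/t2_scene.png

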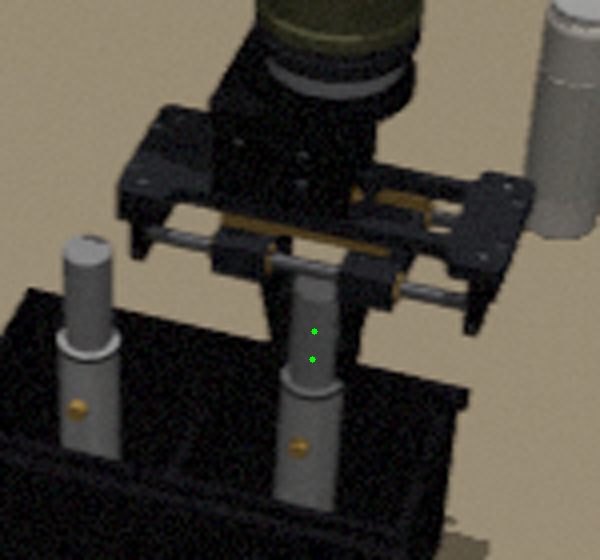

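View pics/t2_top.png

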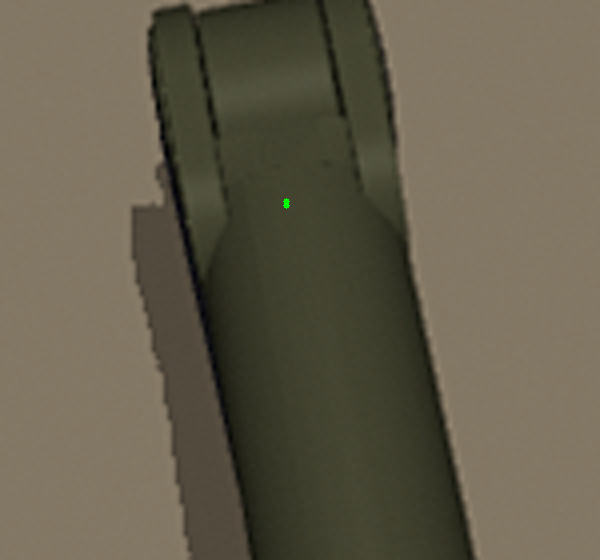

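```bash
cat > ov.py <<'E'
from plan import *
import sys
p,R=cur();l=Rb.T@(p-O)
r,c=130,280
im=env.read_camera("scene")[:,:,::-1];im=cv2.resize(im,None,fx=4,fy=4,interpolation=cv2.INTER_CUBIC)
for dz,col in((0,(0,0,255)),):
    foot=O+Rb@np.array([l[0],l[1],l[2]-.149]);cs,_=cv2.findContours(sil("scene",foot,-R[:,1]),cv2.RETR_EXTERNAL,cv2.CHAIN_APPROX_NONE);cv2.drawContours(im,cs,-1,col,1)
cv2.imwrite(f"pics/{sys.argv[1]}.png",im[r*4:r*4+600,c*4:c*4+600]);print(env.get_obs()['force'].round(1),p)
E
python3 ov.py ov1
```

```text
[-0.2 -0.5 -4.3] [0.607434   0.00137773 0.16433035]
```

View pics/ov1.png

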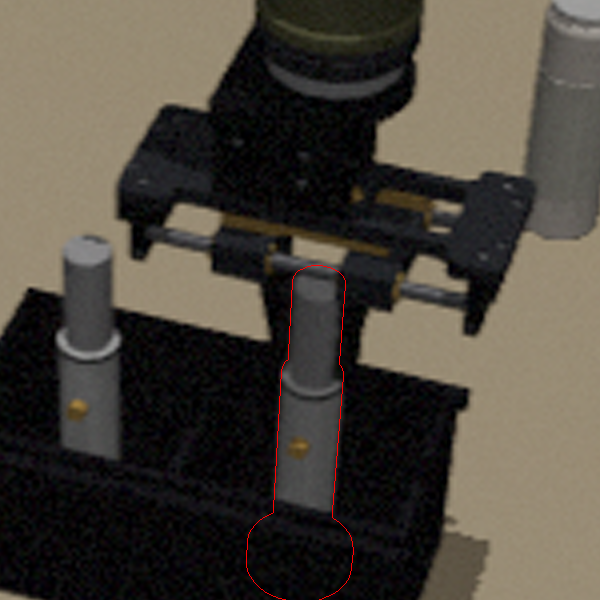

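Request:
{"fn": "carry_out", "kwargs": {"targets": [[[0, 2, 0], [0, 0, 0]], [[0, 2, 0], [0, 0, 0]], [[0, 0, 0], [0, 0, 0]]]}}

```text
time_s: 10.85
tool_pos: [0.6073, 0.0004, 0.1598]
tool_rot: [-90.0, 0.2, 13.9]
force: [0.3, -0.1, -4.6]
grip_width: 0.0254
```

Request:
{"fn": "carry_out", "kwargs": {"targets": [[[0, 1, 0], [0, 0, 0]], [[0, 0, 0], [0, 0, 0]], [[0, 0, 0], [0, 0, 0]]]}}

```text
time_s: 11.15
tool_pos: [0.6076, 0.0004, 0.1592]
tool_rot: [-90.0, 0.1, 13.9]
force: [0.7, -0.0, -3.4]
grip_width: 0.0249
```

Request:
{"fn": "carry_out", "kwargs": {"targets": [[[0, 1, 0], [0, 0, 0]], [[0, 0, 0], [0, 0, 0]], [[0, 0, 0], [0, 0, 0]]]}}

```text
time_s: 11.45
tool_pos: [0.6075, 0.0004, 0.1582]
tool_rot: [-90.0, 0.1, 13.9]
force: [-0.1, 0.4, -4.6]
grip_width: 0.0251
```

Request:
{"fn": "carry_out", "kwargs": {"targets": [[[0, 1, 0], [0, 0, 0]], [[0, 0, 0], [0, 0, 0]], [[0, 0, 0], [0, 0, 0]]]}}

```text
time_s: 11.75
tool_pos: [0.6076, 0.0004, 0.1572]
tool_rot: [-90.0, 0.1, 13.9]
force: [0.5, 0.4, -4.1]
grip_width: 0.0249
```

Request:
{"fn": "carry_out", "kwargs": {"targets": [[[0, 1, 0], [0, 0, 0]], [[0, 0, 0], [0, 0, 0]], [[0, 0, 0], [0, 0, 0]]]}}

```text
time_s: 12.05
tool_pos: [0.6075, 0.0004, 0.1562]
tool_rot: [-90.0, 0.1, 13.9]
force: [0.2, 0.2, -3.3]
grip_width: 0.0253
```

Request:
{"fn": "carry_out", "kwargs": {"targets": [[[0, 1, 0], [0, 0, 0]], [[0, 0, 0], [0, 0, 0]], [[0, 0, 0], [0, 0, 0]]]}}

```text
time_s: 12.35
tool_pos: [0.6077, 0.0004, 0.156]
tool_rot: [-90.0, 0.1, 13.9]
force: [-3.0, -0.1, 2.1]
grip_width: 0.0251
```

Request:
{"fn": "carry_out", "kwargs": {"targets": [[[0, 0.5, 0], [0, 0, 0]], [[0, 0, 0], [0, 0, 0]], [[0, 0, 0], [0, 0, 0]]]}}

```text
time_s: 12.65
tool_pos: [0.6078, 0.0004, 0.156]
tool_rot: [-90.0, 0.1, 13.9]
force: [-3.0, -0.1, 6.3]
grip_width: 0.0251
```

Request:
{"fn": "carry_out", "kwargs": {"targets": [[[0, -0.5, 0], [0, 0, 0]], [[0, 0, 0], [0, 0, 0]]]}}

```text
time_s: 12.85
tool_pos: [0.6078, 0.0004, 0.156]
tool_rot: [-90.0, 0.1, 13.9]
force: [-3.4, 0.9, 6.0]
grip_width: 0.025
```

```bash
python3 ov.py ov2
```

```text
[-2.1  0.5  5.8] [6.07790371e-01 4.32132666e-04 1.56010082e-01]
```

View pics/ov2.png

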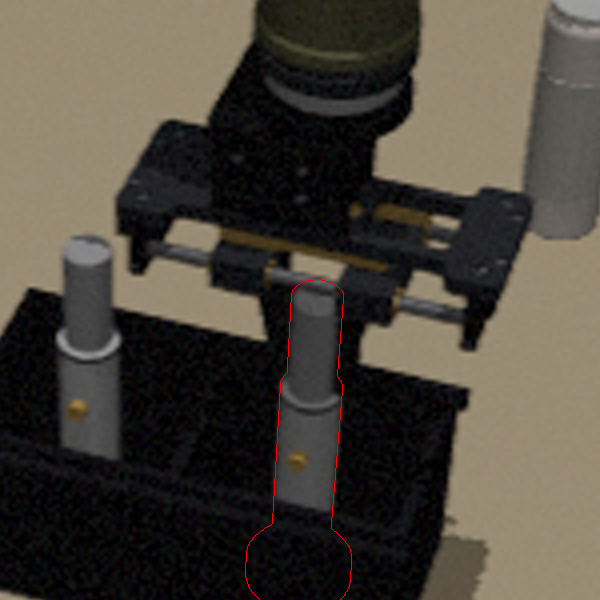

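Request:
{"fn": "carry_out", "kwargs": {"targets": [[[0, 0, 0], [0, 0, 0]], [[0, 0, 0], [0, 0, 0]], [[0, 0, 0], [0, 0, 0]], [[0, 0, 0], [0, 0, 0]], [[0, 0, 0], [0, 0, 0]], [[0, 0, 0], [0, 0, 0]], [[0, 0, 0], [0, 0, 0]]], "jaw": 0.7}}

```text
time_s: 13.6
tool_pos: [0.6076, 0.0004, 0.1552]
tool_rot: [-90.0, 0.1, 13.9]
force: [0.3, -0.6, -0.3]
grip_width: 0.06
```

```bash
python3 ov.py ov3
```

```text
[-0.3 -0.2  0.5] [6.07614382e-01 3.90538438e-04 1.55198634e-01]
```

View pics/ov3.png

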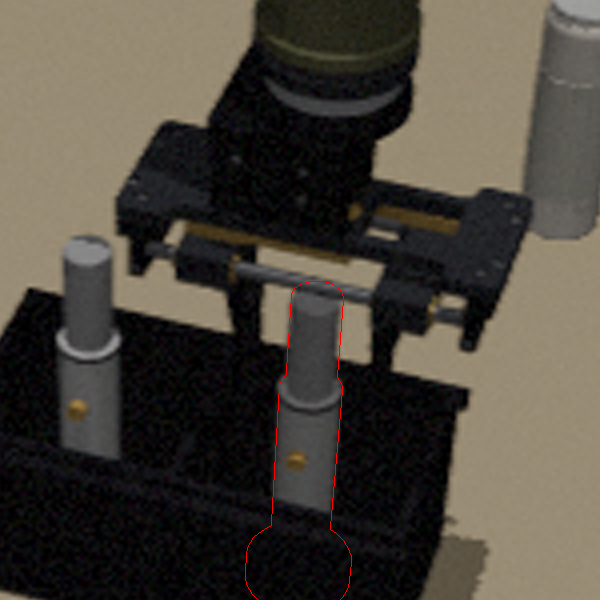

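Request:
{"fn": "carry_out", "kwargs": {"targets": [[[0, -5, 0], [0, 0, 0]], [[0, -10, 0], [0, 0, 0]], [[0, -20, 0], [0, 0, 0]], [[0, -25, 0], [0, 0, 0]], [[0, -30, 0], [0, 0, 0]], [[0, -40, 0], [0, 0, 0]], [[0, -40, 0], [0, 0, 0]], [[0, -20, 0], [0, 0, 0]], [[0, 0, -20], [0, 0, 0]], [[0, 0, -40], [0, 2, 0]], [[0, 0, -45], [0, 4, 0]], [[0, 0, -45], [0, 4, 0]]]}}

```text
time_s: 14.85
tool_pos: [0.6376, -0.1493, 0.3441]
tool_rot: [-90.0, 0.2, 3.7]
force: [0.0, 0.3, 0.8]
grip_width: 0.0608
```

Request:
{"fn": "carry_out", "kwargs": {"targets": [[[0, 0, -45], [0, 4, 0]], [[0, 0, -45], [0, 4, 0]], [[0, 0, -45], [0, 4, 0]], [[0, 0, -30], [0, 3, 0]], [[0, 0, 0], [0, 0, 0]], [[0, 0, 0], [0, 0, 0]]]}}

```text
time_s: 15.45
tool_pos: [0.6328, -0.3116, 0.3443]
tool_rot: [-90.0, 0.2, -11.2]
force: [0.3, 0.7, 0.1]
grip_width: 0.0609
```

```bash
python3 - <<'E'
from h import *
import cv2
o=env.get_obs();print(o['time_s'],o['tool_pos'])
for n in("top","scene"):
    im=env.read_camera(n)[:,:,::-1];cv2.imwrite(f"pics/end_{n}.png",im)
    a=cv2.imread(f"pics/{n}0.png")
    for l in("fallen_mid","standing_mid","can","mouse","keypad"):
        print(n,l,[(round(x['p'],2),x['xy']) for x in env.outline_of(n,l)])
t=cv2.imread("pics/end_top.png")[150:300,240:400];s=cv2.imread("pics/end_scene.png")[160:310,250:410]
cv2.imwrite("pics/end.png",cv2.resize(np.hstack([t,s]),None,fx=2.5,fy=2.5,interpolation=cv2.INTER_CUBIC))
E
```

```text
15.45 [ 0.63275169 -0.31156051  0.3443196 ]
top fallen_mid [(0.57, [319.4, 207.5])]
top standing_mid [(0.75, [335.5, 249.5])]
top can [(0.95, [173.8, 212.5])]
top mouse [(0.89, [464.3, 296.1])]
top keypad [(0.76, [461.4, 173.4])]
scene fallen_mid [(0.84, [360.6, 229.0])]
scene standing_mid []
scene can [(0.88, [422.1, 158.7])]
scene mouse [(0.64, [140.8, 352.9])]
scene keypad [(0.72, [264.9, 438.7])]
```

View pics/end.png

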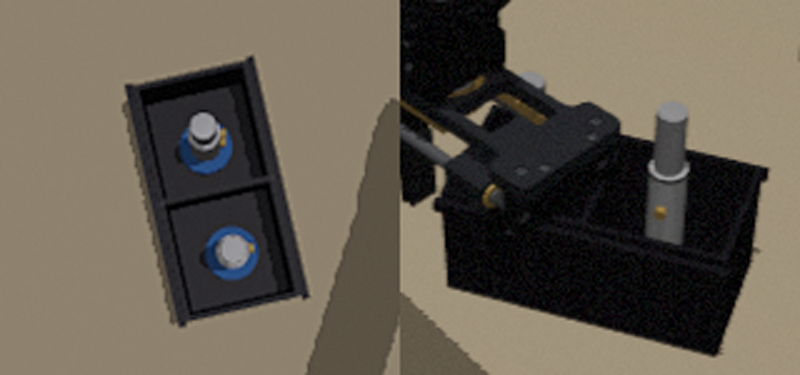

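The top view shows both cylinders upright: the righted one at about (321,204) and the other at about (335,249). The gripper is clear of both. The mouse and keypad markers moved in the top view but not in the scene view, so I'll check that before handing in.

View pics/end_top.png

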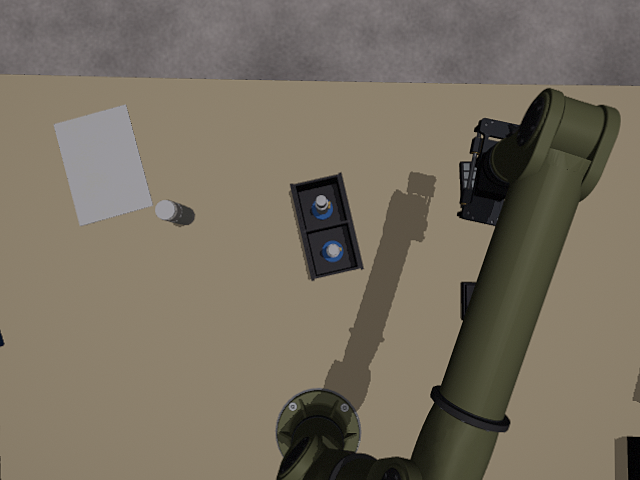

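The arm hides part of the mouse at (468,300) and the keypad at (465,183). Their left edges are still where they were, so nothing has been disturbed.

```bash
python3 -c "
from cell import env
print(env.sign_off())"
```

```text
the job is handed in; nothing more can be done
None
```

The toppled cylinder now stands by itself on its foot in its own compartment, and I handed the job in at about 15.5 s of the 38 s allowed.

**What I did:** I gripped the cylinder by its steel head along its axis and lifted it a few millimetres, so the foot stayed inside the bin. I tipped it about 35° to vertical and lowered it until the force reading showed the foot on the floor. Then I opened the jaws and backed straight up and away.

**Last checks:**
- **Righted cylinder:** It was upright in the scene picture after release, and both cameras still showed it standing once the arm had moved away.
- **Standing cylinder:** The top view shows it where it was. In the final scene picture the gripper hid it, so the network did not report it there.
- **Can, mouse and keypad:** They were unmoved in the scene view. In the top view the mouse and keypad markers shifted by 9–16 pixels. That was because the arm covered part of both; their visible edges were in the same place.
- **Forces:** The highest reading I saw was about 7 N, when the foot touched the floor. I only saw the readings at the end of each move.

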